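Backlit slide inspection with a hand loupe

ROBOT

A 6-joint arm with a two-finger parallel gripper is mounted at the origin on the work surface. World frame = base frame: x ahead of the robot, y to its left, z up, the work surface at z = 0. Lengths are in m, angles in rad, forces in N, time in s.
With the tool pointing down it reaches from about 0.4 to 0.825 m from the base axis. Payload 7 kg.
Tool frame: the origin (TCP) lies midway between the tips of the shut fingers; the grasp point (between the pads) lies 19 mm behind it; z points along the fingers, x is the direction in which the jaws open and shut, and the axes are right-handed (so a half turn about z gives the same grasp; the last joint's range is limited). The gripper opens to 85 mm and grips with 20 to 120 N. Pads are 22 mm wide; open, the fingers measure 114 mm over their backs; the gripper's body (76 mm by 85 mm) begins 54 mm behind the grasp point. The pads swing forward as they close: fully open they stand 13 mm farther back than shut.
Start: joints at [-0.846, 0.359, 0.012, 0, -1.224, -0.288], TCP at [0.286, -0.612, 0.231] pointing down, gripper open.
Joint ranges: [-3.07, 3.07], [-1.43, 2.12], [-1.02, 1.25], [-3.03, 1.67], [-3.05, -0], [-3.03, 3.03]. Speed limits (rad/s): [2.39, 2.39, 3.01, 3.14, 3.14, 3.14].

INTERFACE

Orientations are given as a unit quaternion [w, x, y, z].
In Python, from bench import r gives the robot as it stands.
- The arm moves only by the tool apply_moves, never from a script. Its argument "deltas" is a list of rows, each a list of 5 numbers: the shift along the tool's x, y, z in mm, then the turn about the tool's z in rad, then the finger opening in mm, from 0 to 85.4. A call has 1 to 8 rows; each row is the pose to reach, as a shift and turn from the pose measured when the call began, along the tool's axes at that moment; what a row does not reach only later rows make up. A row lasts 1/10 s, in which the tool goes at most 50 mm and 8.59 degrees, less where a joint would pass 70% of its speed; a pose out of reach is approached as far as the arm can. A call with a gripper value outside its range is refused whole. The fingers move at their own pace and stop on an object; "grip_force" is the grip in N (left out, the last holds). Time passes only in rows, so rows that repeat a pose let the fingers close. It gives the time, the measured TCP pose, the force and the opening at its end, in the units of the state.
- r.get_obs(): the state, without advancing time (a new reading comes with each control period).
- r.capture(name): name is "scene" or "side" or "wrist"; returns the picture (420x560x3 uint8, blue, green, red); there is no depth.
- r.camera_info(name): a dict with "intrinsics" (3x3 intrinsics, pixels), "distortion" ([k1, k2, p1, p2, k3] as OpenCV has them; the pictures are not rectified), "world_to_cam" (4x4, takes a point from world to camera coordinates). Camera axes: x right, y down, z forward; pixel columns grow to the right and rows downward; lengths in m; the calibration is good to about 2 mm. A picture is of the moment at which its call begins: read the wrist's pose just before it. camera_info takes no time and is no camera call; for the wrist camera it gives the pose at the moment of the call.
- r.close_job(): hands the job in, once; it reports no verdict.
Trained networks look in the newest picture that a camera, given by its name, has taken for a name from the list of things; names that differ only in an ending like _2 or _b are one class to them, and where a whole thing is asked for, a point or a joint stands for the part that bears it (a point fixed in the world has none). Each returns a list of dicts, best first, with "confidence" (0 to 1); they miss things now and then, are a little off and sometimes report something else, mostly with a low value. They report only what shows in the picture. A call takes as long as a camera call. They do not tell look-alikes from the thing itself.
- r.boxes_of(thing, camera): "position" ([x, y, z] in m, in the coordinates of the camera as it stood for that picture, good to about 4 mm: the middle of the surface that is visible of it).
- r.trace(thing, camera): "mask" (420x560 bool, what is visible of it).
- r.tip_of(thing, camera): "position" ([x, y, z] in m, in the coordinates of the camera as it stood for that picture, good to about 4 mm: a listed point, or the origin of a listed thing).
The state is a dict: "time": time; "qpos": joint angles; "joint_velocities": joint speeds; "joint_torque": joint torques, N m; "eef_pos": TCP position; "orientation": TCP orientation; "force": force on the tool from outside, world axes, zero at the start; "ft_torque": the same for the moment, N m; "gripper_width": opening from 0.0 (shut) to 1.0 (fully open).
Only numpy, scipy, OpenCV 4.12 (cv2) and the standard library are available. Lean on these libraries where they do the work, as an engineer would, in place of code of your own. Each camera call takes 0.05 s, during which the arm holds its last target.

TASK

First slide the light box's dimmer grip along its track until it stands level with the white index mark. Then pick up the hand loupe and hold it, level, with its lens centred over the specimen on the slide and at the height of the focus gauge's pointer; finish while still holding it there, steady. Keep the loupe off the light box and its gauge, and leave the gauge's pointer as it is set and the bottle, the jar and the slide case where they are.

Things in the scene. Friction and masses are not known exactly. Their poses are not given: they have to be found in the camera images.
- dimmer (a joint): position of the dimmer grip along its track, m: 0 at the end of the track on the housing's -y side, 0.100 at the other end; it stays where it is left (sliding friction about 1.5 N)
- dimmer_top (a point): centre of the top of the dimmer grip, a black upright block 24 mm (housing x, across the track) by 16 mm (housing y, along the track) by 36 mm tall with a thin white line across its top; this point is 57.5 mm above the table
- dimmer_base: fixed grey dimmer housing, flat box 80 x 170 x 20 mm (x, y, z), origin at the centre of its underside on the table; the grip slides along its own y axis through its middle; top at 20 mm
- index_mark: small white T-shaped index lying on the housing's top, its 3 mm wide stem pointing at the track from the housing's +x side; 3 mm thick, fixed for this job. Origin on the track's centre line at the housing's top, level with the stem, axes as the housing's: the grip is set when dimmer_top has the same position along this y axis
- lightbox: fixed white light box, 170 x 190 x 35 mm (x, y, z), origin at the centre of its underside on the table. A steel gauge post of diameter 10 mm stands on it at x = 48, y = 64 mm in its own frame, up to 170 mm above the table, and carries the pointer
- specimen (a point): centre of the specimen (a 14 mm grey disc) on the glass slide clipped on top of the light box: in the middle of the box, 37 mm above the table
- focus_mark (a point): tip of the focus gauge's pointer, a 6 mm wide, 4 mm thick dark blade on a collar of diameter 22 mm clamped on the gauge post (a clamp screw sticks out 21 mm from the post's axis towards the box's +x); the tip lies 50 mm horizontally from the specimen's centre, in the direction of the post, at mid-thickness of the blade; its height, set anew each time 95 to 135 mm above the table, is the focal height
- loupe: loose hand loupe, about 0.15 kg, lying flat on the table. Black handle 100 mm long (x = -70 to +30 mm), 16 mm wide (y), 20 mm high (z = 0 to 20 mm); a short steel neck; a steel lens ring of outer diameter 64 mm, 14 mm thick (z = 0 to 14 mm), centred at x = +80 mm. Origin on the underside below its balance point; x points from handle to lens, z up
- loupe_lens (a point): centre of the loupe's lens, in the middle of its thickness: x = 80, z = 7 mm in the loupe's frame, axes as the loupe's (z is the optical axis)
- reagent_bottle: bystander: closed white bottle, diameter 52 mm, 115 mm tall, origin at the centre of its underside
- sample_jar: bystander: closed jar, diameter 56 mm, 60 mm tall, origin at the centre of its underside
- slide_case: bystander: closed grey slide case, 80 x 100 x 32 mm (x, y, z), origin at the centre of its underside
Not all that is in view belongs to the job. There is more than one size of the dimmer_base; the one meant has the size given above. There is more than one size of the loupe; the one meant has the size given above.

How it is judged:
On the way, in this order (a step that is already met when the one before it is completed fails the run):
1. the dimmer grip stands at the index mark (within 4 mm) and is at rest (y of dimmer_top in the frame of index_mark between -0.004 and 0.004 m and velocity of joint dimmer between -0.01 and 0.01 m/s), for 0.3 s.
2. after that, the loupe is lifted off the table in the fingers (contact force between loupe and the fingers above 2 N and height (world z) of loupe_lens above 0.05 m), for 0.2 s.
At the end, for the whole second after the job is handed in: The dimmer grip is within 4 mm of the index mark, and the loupe is held in the fingers and by nothing else, at rest: lens centre within 12 mm of the specimen horizontally, within 6 mm of the pointer's height, tilted less than 0.10 rad (y of dimmer_top in the frame of index_mark between -0.004 and 0.004 m and contact force between loupe and the fingers above 2 N and z of loupe_lens in the frame of focus_mark between -0.006 and 0.006 m and horizontal distance between loupe_lens and specimen below 0.012 m and angle between loupe_lens's own z axis and vertical below 0.1 rad and linear speed of loupe below 0.02 m/s and angular speed of loupe below 0.2 rad/s and contact force between loupe and lightbox below 0.2 N and contact force between loupe and dimmer_base below 0.2 N and contact force between loupe and reagent_bottle below 0.2 N and contact force between loupe and sample_jar below 0.2 N and contact force between loupe and slide_case below 0.2 N); the arm keeps its last pose, push and grip.
It fails at once if the loupe is pressed on the light box or its gauge (over 1 N) (contact force between loupe and lightbox above 1 N).
It fails at once if the focus pointer is shifted more than 3 mm (distance of focus_mark from where it was at the start of the episode above 0.003 m).
It fails at once if the reagent bottle is shifted more than 20 mm (distance of reagent_bottle from where it was at the start of the episode above 0.02 m).
It fails at once if the sample jar is shifted more than 20 mm (distance of sample_jar from where it was at the start of the episode above 0.02 m).
It fails at once if the slide case is shifted more than 20 mm (distance of slide_case from where it was at the start of the episode above 0.02 m).
It also fails if it takes over 54 s, if anything falls off the work surface, if the arm or the gripper's body presses on something with over 40 N, if the wrist force passes 120 N, or if a joint passes its speed limit or range.

## Working session

There is one attempt and no reset: what is moved stays moved. The work goes in short steps, Python scripts to look and compute and a tool call to move; the robot and the scene stay as the last step left them, time stands still between calls to the robot, and variables do not carry over. Pictures are saved under pics/ and viewed, and the job is handed in when it is done.

Besides the shell and the picture viewer there is one more tool, called after "Request:" as a command line: name --pt "numbers of a row" for each row, then --argument value for the rest. apply_moves: Moves the arm, as the interface text tells. Its arguments: {"type":"object","properties":{"deltas":{"type":"array"},"grip_force":{"type":"number"}},"required":["deltas"]}

```bash
ls; mkdir -p pics; python3 - <<'E'
from bench import r
import cv2
o=r.get_obs();print(o)
for n in ("scene","side","wrist"):
    im=r.capture(n);cv2.imwrite(f"pics/{n}0.png",im)
    ci=r.camera_info(n);print(n,ci)
E
```

```text
pics
{'time': 0.0, 'qpos': array([-8.45934300e-01,  3.59410434e-01,  1.10603471e-02, -3.46698505e-04,
       -1.22408250e+00, -2.88111438e-01]), 'joint_velocities': array([ 0.00036499,  0.00022031, -0.00037756, -0.000534  ,  0.00087527,
        0.00044626]), 'joint_torque': array([-1.99979419e-03, -5.83331501e+01,  2.93413389e+01,  6.93682551e+00,
       -6.00078609e-03,  8.92625826e-05]), 'eef_pos': array([ 0.28530594, -0.61121575,  0.23034971]), 'orientation': array([-7.41642135e-04,  5.37172823e-01,  8.43471791e-01,  3.81926011e-04]), 'force': array([-0.06210997, -0.07228823,  0.46745023]), 'ft_torque': array([ 0.044947  ,  0.01678161, -0.0137652 ]), 'gripper_width': 1.0017859626436378}
scene {'intrinsics': array([[404.03324523,   0.        , 277.07996302],
       [  0.        , 404.03324523, 206.03440109],
       [  0.        ,   0.        ,   1.        ]]), 'distortion': array([0.03906836, 0.        , 0.        , 0.        , 0.        ]), 'world_to_cam': array([[ 0.37324756,  0.92763491, -0.01340654, -0.20802035],
       [ 0.66697178, -0.27835446, -0.6911349 , -0.26982325],
    
[... 566 characters left out ...]
,  1.05900409],
       [ 0.        ,  0.        ,  0.        ,  1.        ]])}
wrist {'intrinsics': array([[331.44599827,   0.        , 277.12947142],
       [  0.        , 331.44599827, 207.37419702],
       [  0.        ,   0.        ,   1.        ]]), 'distortion': array([-0.08022353,  0.        ,  0.        ,  0.        ,  0.        ]), 'world_to_cam': array([[-4.22150855e-01,  9.06525438e-01,  5.34944426e-04,
         6.74593488e-01],
       [ 8.69479682e-01,  4.04732272e-01,  2.83190518e-01,
        -3.81882491e-02],
       [ 2.56502899e-01,  1.20014243e-01, -9.59063525e-01,
         3.78885416e-01],
       [ 0.00000000e+00,  0.00000000e+00,  0.00000000e+00,
         1.00000000e+00]])}
```

View pics/scene0.png

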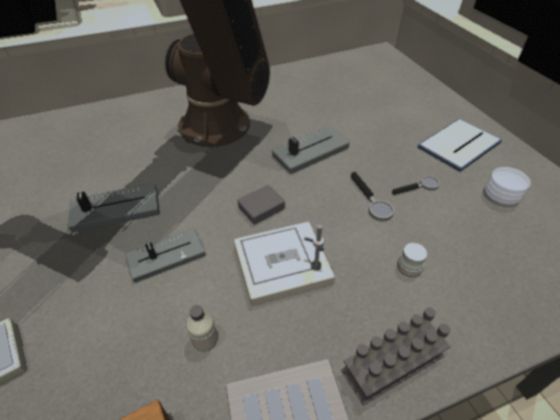

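View pics/side0.png

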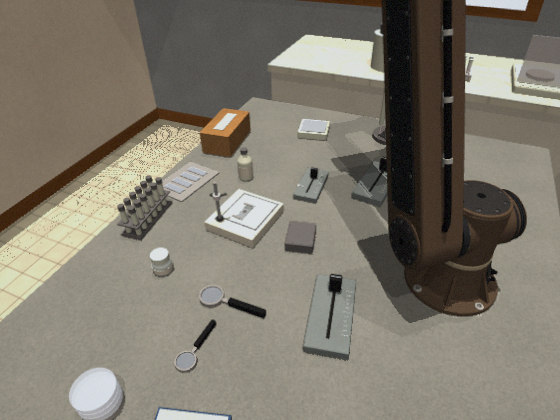

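View pics/wrist0.png

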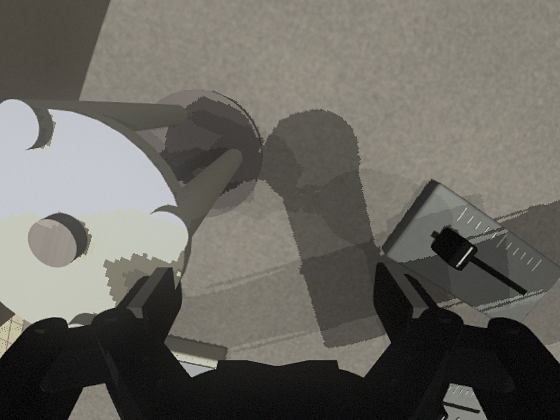

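```bash
cat > h.py <<'E'
import numpy as np,cv2
from bench import r
def ray(ci,uv):
    K=ci["intrinsics"];d=ci["distortion"];T=ci["world_to_cam"]
    p=cv2.undistortPoints(np.array(uv,float).reshape(-1,1,2),K,d).reshape(-1,2)
    R=T[:3,:3];c=-R.T@T[:3,3]
    return c,np.c_[p,np.ones(len(p))]@R
def onz(ci,uv,z):
    c,d=ray(ci,uv); return c+d*((z-c[2])/d[:,2])[:,None]
def proj(ci,P):
    T=ci["world_to_cam"];rv=cv2.Rodrigues(T[:3,:3])[0]
    return cv2.projectPoints(np.array(P,float).reshape(-1,1,3),rv,T[:3,3],ci["intrinsics"],ci["distortion"])[0].reshape(-1,2)
def w(ci,p):
    T=ci["world_to_cam"];return T[:3,:3].T@(np.array(p)-T[:3,3])
E
python3 - <<'E'
from h import *
np.set_printoptions(precision=4,suppress=True)
for cam in ("scene","side"):
    ci=r.camera_info(cam)
    for t in ["dimmer_base","dimmer_top","index_mark","lightbox","specimen","focus_mark","loupe","loupe_lens","reagent_bottle","sample_jar","slide_case"]:
        for d in r.tip_of(t,cam): print(cam,t,round(d["confidence"],2),w(ci,d["position"]))
s=cv2.imread("pics/scene0.png");cv2.imwrite("pics/sz1.png",cv2.resize(s[110:290,60:360],None,fx=2.6,fy=2.6,interpolation=cv2.INTER_CUBIC))
s=cv2.imread("pics/side0.png");cv2.imwrite("pics/sz2.png",cv2.resize(s[140:370,150:420],None,fx=2.6,fy=2.6,interpolation=cv2.INTER_CUBIC))
print(r.get_obs()["time"])
E
```

```text
scene dimmer_base 0.91 [ 0.2505  0.2275 -0.0056]
scene dimmer_base 0.86 [ 0.4814 -0.2548 -0.0001]
scene dimmer_base 0.86 [ 0.275  -0.343  -0.0019]
scene dimmer_base 0.6 [ 0.4176  0.01   -0.0023]
scene dimmer_top 0.72 [0.2649 0.1688 0.0712]
scene dimmer_top 0.71 [ 0.4798 -0.2829  0.0564]
scene dimmer_top 0.6 [ 0.2659 -0.4145  0.0747]
scene dimmer_top 0.54 [ 0.7159 -0.2191  0.0018]
scene index_mark 0.35 [ 0.4717 -0.2171  0.0202]
scene lightbox 0.6 [ 0.6096 -0.0098 -0.0006]
scene lightbox 0.37 [0.5508 0.2967 0.0072]
scene specimen 0.64 [ 0.611  -0.0089  0.0354]
scene focus_mark 0.46 [ 0.7128 -0.2237  0.0012]
scene focus_mark 0.41 [0.6422 0.0268 0.1239]
scene loupe 0.83 [ 0.4738  0.2932 -0.    ]
scene loupe 0.82 [ 0.5055  0.4127 -0.0008]
scene loupe_lens 0.8 [ 0.5074  0.4737 -0.0008]
scene loupe_lens 0.74 [0.5493 0.2966 0.0074]
scene reagent_bottle 0.84 [ 0.716  -0.2207  0.0011]
scene reagent_bottle 0.38 [0.7241 0.2637 0.0051]
scene sample_jar 0.67 [0.7223 0.2611 0.0021]
scene slide_case 0.58 [ 0.4169  0.0106 -0.0016]
side dimmer_base 0.98 [ 0.4795 -0.2538 -0.0027]
side dimmer_base 0.77 [ 0.2532  0.2337 -0.0033]
side dimmer_top 0.65 [0.2587 0.1654 0.0706]
side dimmer_top 0.62 [ 0.2622 -0.4056  0.0723]
side dimmer_top 0.4 [ 0.4809 -0.2811  0.0518]
side lightbox 0.93 [ 0.6031 -0.0081 -0.0026]
side focus_mark 0.62 [0.6425 0.029  0.1186]
side loupe 0.73 [ 0.4686  0.2947 -0.0019]
side loupe 0.67 [ 0.5095  0.4134 -0.0037]
side loupe_lens 0.75 [0.5525 0.292  0.0105]
side loupe_lens 0.56 [0.5102 0.4692 0.0047]
side reagent_bottle 0.85 [ 0.7116 -0.223   0.0007]
side sample_jar 0.68 [ 0.7233  0.2597 -0.0044]
side slide_case 0.73 [ 0.4146  0.0067 -0.0007]
1.25
```

View pics/sz1.png

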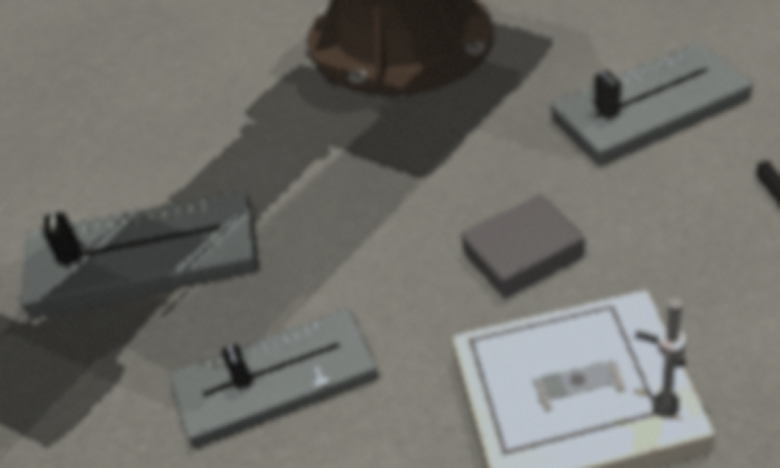

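View pics/sz2.png

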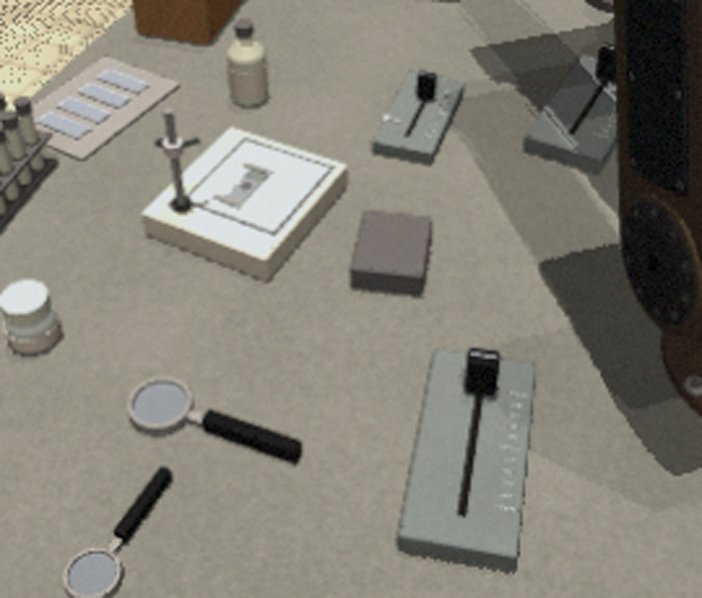

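```bash
python3 - <<'E'
from h import *
np.set_printoptions(precision=4,suppress=True)
ci=r.camera_info("scene")
uv=np.array([(172,378),(352,312),(378,373),(192,437)])/2.6+[60,110]
P=onz(ci,uv,0.02);print(P, np.linalg.norm(P-np.roll(P,-1,0),axis=1))
for a,b in((0,1),(3,2)): d=P[b]-P[a];print(np.degrees(np.arctan2(-d[0],d[1])))
mk=np.array([(321,373)])/2.6+[60,110];print("mark",onz(ci,mk,.023))
uv=np.array([(553,108),(690,45),(752,87),(602,152)])/2.6+[60,110]
P=onz(ci,uv,0.02);print(np.linalg.norm(P-np.roll(P,-1,0),axis=1))
uv=np.array([(22,300),(30,220),(250,198),(258,262)])/2.6+[60,110]
P=onz(ci,uv,0.02);print(np.linalg.norm(P-np.roll(P,-1,0),axis=1))
w=r.camera_info("wrist")["world_to_cam"];print(-w[:3,:3].T@w[:3,3])
E
```

```text
[[ 0.4565 -0.3375  0.02  ]
 [ 0.4426 -0.1703  0.02  ]
 [ 0.5221 -0.1661  0.02  ]
 [ 0.5271 -0.33    0.02  ]] [0.1678 0.0796 0.164  0.071 ]
4.736771497007511
1.756452042869751
mark [[ 0.5048 -0.2134  0.023 ]]
[0.2045 0.1066 0.2096 0.0944]
[0.1131 0.22   0.0961 0.2193]
[ 0.2209 -0.6417  0.3745]
```

Request:
apply_moves --pt "29 40 4 0.05 60" --pt "58 81 8 0.1 60" --pt "87 121 12 0.15 60" --pt "116 161 16 0.2 60" --pt "145 202 20 0.25 60" --pt "174 242 24 0.3 60" --pt "203 283 28 0.34 60" --pt "231 323 30 0.375 60" --grip_force 30

```text
time: 2.05
eef_pos: [0.4811, -0.2637, 0.2014]
orientation: [0.0, 0.685, 0.728, 0.0]
force: [0.7, -1.0, 0.1]
gripper_width: 0.702
```

Request:
apply_moves --pt "0 0 0 0 60" --pt "0 0 0 0 60"

```text
time: 2.25
eef_pos: [0.4818, -0.2625, 0.2015]
orientation: [0.0, 0.684, 0.729, 0.0]
force: [-0.3, -0.8, -0.5]
gripper_width: 0.705
```

```bash
python3 - <<'E'
from h import *
o=r.get_obs();print(o["time"],o["eef_pos"],o["orientation"],np.abs(o["joint_velocities"]).max())
ci=r.camera_info("wrist");im=r.capture("wrist");cv2.imwrite("pics/w1.png",im)
import pickle;pickle.dump(ci,open("w1.pkl","wb"))
for t in ["dimmer_base","dimmer_top","index_mark"]:
    for d in r.tip_of(t,"wrist"): print(t,d["confidence"],w(ci,d["position"]))
E
```

```text
2.25 [ 0.48176081 -0.26245662  0.20152352] [2.63560773e-04 6.84334597e-01 7.29168061e-01 1.72352888e-04] 0.04511650124701054
dimmer_base 0.62 [ 0.47765321 -0.25067959  0.00151944]
dimmer_base 0.28 [ 0.48278417 -0.27816118  0.06043909]
dimmer_top 0.95 [ 0.4862068  -0.28014953  0.06235535]
dimmer_top 0.33 [ 6.08570764e-01 -6.62367688e-03 -7.94700531e-05]
index_mark 0.53 [ 0.60901885 -0.00746649  0.03518735]
```

View pics/w1.png

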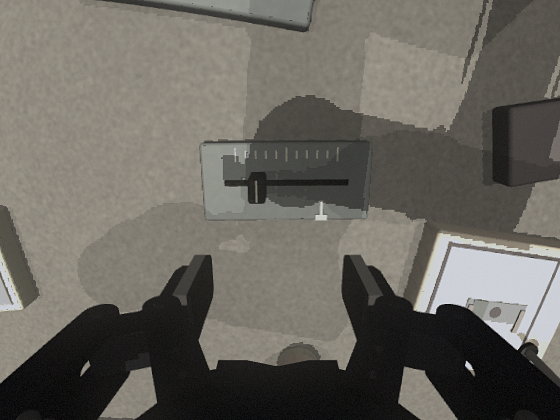

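```bash
python3 - <<'E'
import cv2
s=cv2.imread("pics/w1.png");cv2.imwrite("pics/w1z.png",cv2.resize(s[130:230,190:380],None,fx=4.2,fy=4.2,interpolation=cv2.INTER_CUBIC))
E
```

```text
(no output)
```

View pics/w1z.png

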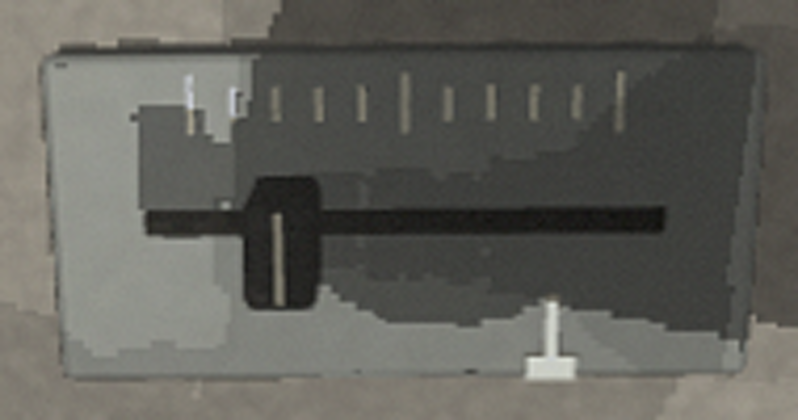

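```bash
python3 - <<'E'
from h import *
import pickle
np.set_printoptions(precision=4,suppress=True)
ci=pickle.load(open("w1.pkl","rb"))
f=lambda l:np.array(l)/4.2+[190,130]-0.38
C=onz(ci,f([(47,55),(757,52),(744,372),(66,375)]),.02);print(C,np.linalg.norm(C-np.roll(C,-1,0),axis=1))
cen=C.mean(0)
y=(C[1]-C[0])+(C[2]-C[3]);y[2]=0;y/=np.linalg.norm(y);yaw=np.arctan2(-y[0],y[1]);print("yaw",np.degrees(yaw))
T=onz(ci,f([(147,222),(665,219)]),.02);print("track",T);d=T[1]-T[0];print(np.degrees(np.arctan2(-d[0],d[1])),np.linalg.norm(d))
G=onz(ci,f([(275,215),(281,305)]),.0575);M=onz(ci,f([(551,301),(551,352)]),.023);t=onz(ci,f([(190,100),(405,100),(620,100)]),.02)
print(G,M)
for n,P in(("G",G),("M",M),("T",T),("ticks",t)): print(n,(P-cen)@y)
E
```

```text
[[ 0.4456 -0.3391  0.02  ]
 [ 0.4345 -0.1749  0.02  ]
 [ 0.5123 -0.1673  0.02  ]
 [ 0.5236 -0.3344  0.02  ]] [0.1646 0.0782 0.1675 0.0781]
yaw 3.8650888451976178
track [[ 0.4838 -0.315   0.02  ]
 [ 0.4753 -0.1917  0.02  ]]
3.9520002630124815 0.1236502009477068
[[ 0.4721 -0.2825  0.0575]
 [ 0.4917 -0.2804  0.0575]] [[ 0.4964 -0.2174  0.023 ]
 [ 0.5092 -0.2161  0.023 ]]
G [-0.0281 -0.0272]
M [0.0353 0.0357]
T [-0.0613  0.0624]
ticks [-0.0499  0.0002  0.0503]
```

Request:
apply_moves --pt "-19 -1 40 0 50" --pt "-19 -1 80 0 50" --pt "-19 -1 120 0 50" --pt "-19 -1 150 0 50" --pt "-19 -1 171 0 50" --pt "-19 -1 171 0 50" --pt "-19 -1 171 0 50"

```text
time: 3.15
eef_pos: [0.4804, -0.2847, 0.0307]
orientation: [0.0, 0.686, 0.727, -0.0]
force: [0.1, 0.9, 1.0]
gripper_width: 0.583
```

Request:
apply_moves --pt "0 0 0 0 5" --pt "0 0 0 0 5" --pt "0 0 0 0 5" --pt "0 0 0 0 5"

```text
time: 3.55
eef_pos: [0.4813, -0.2851, 0.0322]
orientation: [0.001, 0.686, 0.728, 0.0]
force: [-2.2, -0.4, 7.4]
gripper_width: 0.181
```

Request:
apply_moves --pt "13 0 0 0 5" --pt "26 0 0 0 5" --pt "39 0 0 0 5" --pt "52 -1 0 0 5" --pt "65 -1 0 0 5" --pt "65 -1 0 0 5" --pt "65 -1 0 0 5"

```text
time: 4.25
eef_pos: [0.4766, -0.2194, 0.0323]
orientation: [0.001, 0.686, 0.728, 0.0]
force: [-1.9, 2.0, 0.3]
gripper_width: 0.18
```

```bash
python3 - <<'E'
from h import *
import pickle
o=r.get_obs();print(o["time"],o["eef_pos"],o["orientation"],np.abs(o["joint_velocities"]).max())
ci=r.camera_info("wrist");im=r.capture("wrist");cv2.imwrite("pics/w2.png",im);cv2.imwrite("pics/w2z.png",cv2.resize(im[120:350,180:380],None,fx=2.6,fy=2.6,interpolation=cv2.INTER_CUBIC))
pickle.dump(ci,open("w2.pkl","wb"))
E
```

```text
4.25 [ 0.47664547 -0.21935568  0.03231595] [1.09648715e-03 6.85620798e-01 7.27957961e-01 3.55265993e-04] 0.014873550721747343
```

View pics/w2z.png

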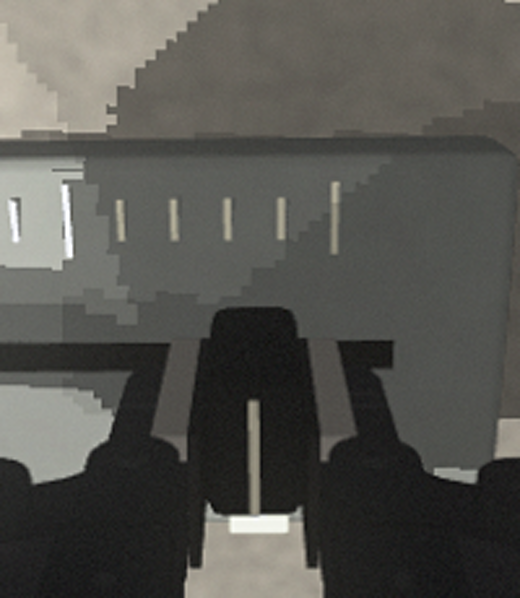

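```bash
python3 - <<'E'
from h import *
import pickle
np.set_printoptions(precision=4,suppress=True)
ci=pickle.load(open("w2.pkl","rb"))
f=lambda l:np.array(l)/2.6+[180,120]-0.3
a=np.radians(3.9);y=np.array([-np.sin(a),np.cos(a),0])
G=onz(ci,f([(253.5,405),(254.5,512)]),.0575);M=onz(ci,f([(259.5,523)]),.023);t=onz(ci,f([(335,218),(67.5,220)]),.02)
for n,P in(("G",G),("M",M),("ticks",t)): print(n,P,P@y)
E
```

```text
G [[ 0.4682 -0.2196  0.0575]
 [ 0.4874 -0.2183  0.0575]] [-0.2509 -0.2509]
M [[ 0.5141 -0.2157  0.023 ]] [-0.2501]
ticks [[ 0.4484 -0.2055  0.02  ]
 [ 0.4518 -0.2557  0.02  ]] [-0.2355 -0.2858]
```

Request:
apply_moves --pt "1 0 0 0 5" --pt "1 0 0 0 40" --pt "1 0 0 0 40" --pt "1 0 -30 0 40" --pt "1 0 -75 0 40" --pt "1 0 -120 0 60" --pt "1 0 -160 0 60" --pt "1 0 -170 0 60"

```text
time: 5.1
eef_pos: [0.4786, -0.2194, 0.2075]
orientation: [0.005, 0.686, 0.728, 0.002]
force: [0.4, 0.2, -0.5]
gripper_width: 0.703
```

```bash
python3 - <<'E'
from h import *
import pickle
o=r.get_obs();print(o["time"],o["eef_pos"],o["orientation"],np.abs(o["joint_velocities"]).max())
ci=r.camera_info("wrist");im=r.capture("wrist");cv2.imwrite("pics/w3.png",im);cv2.imwrite("pics/w3z.png",cv2.resize(im[100:300,190:380],None,fx=3,fy=3,interpolation=cv2.INTER_CUBIC))
pickle.dump(ci,open("w3.pkl","wb"))
E
```

```text
5.1 [ 0.47856253 -0.21943721  0.20754142] [0.00463953 0.68572162 0.72784508 0.00242442] 0.16684961578656982
```

View pics/w3z.png

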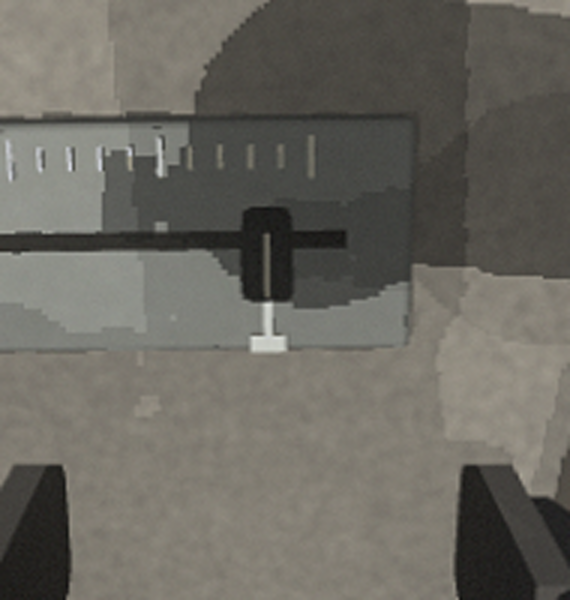

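Request:
apply_moves --pt "20 14 -20 0 60" --pt "60 42 -45 0 60" --pt "100 71 -52 0 60" --pt "140 100 -52 0 60" --pt "180 128 -52 0 60" --pt "201 143 -52 0 60" --pt "201 143 -52 0 60" --pt "201 143 -52 0 60"

```text
time: 5.95
eef_pos: [0.6084, -0.0095, 0.2579]
orientation: [0.004, 0.685, 0.728, 0.001]
force: [-0.4, -0.7, -0.1]
gripper_width: 0.708
```

```bash
python3 - <<'E'
from h import *
import pickle
np.set_printoptions(precision=4,suppress=True)
o=r.get_obs();print(o["time"],o["eef_pos"],o["orientation"],np.abs(o["joint_velocities"]).max())
ci=r.camera_info("wrist");im=r.capture("wrist");cv2.imwrite("pics/w4.png",im)
pickle.dump(ci,open("w4.pkl","wb"))
for t in ["specimen","focus_mark","lightbox"]:
    for d in r.tip_of(t,"wrist"): print(t,d["confidence"],w(ci,d["position"]))
for c in("scene","side"): 
    im=r.capture(c);cv2.imwrite(f"pics/{c}4.png",im)
s=cv2.imread("pics/scene0.png");cv2.imwrite("pics/sfoc.png",cv2.resize(s[215:300,225:345],None,fx=6,fy=6,interpolation=cv2.INTER_CUBIC))
s=cv2.imread("pics/side0.png");cv2.imwrite("pics/dfoc.png",cv2.resize(s[165:255,200:300],None,fx=6,fy=6,interpolation=cv2.INTER_CUBIC))
E
```

```text
5.95 [ 0.6084 -0.0095  0.2579] [0.0035 0.6855 0.7281 0.0013] 0.023939592792986113
specimen 0.76 [ 0.6108 -0.0052  0.0377]
specimen 0.35 [ 0.6125 -0.0091 -0.0006]
focus_mark 0.9 [0.6462 0.0286 0.1201]
lightbox 0.64 [ 0.6118 -0.0083 -0.0025]
```

View pics/w4.png

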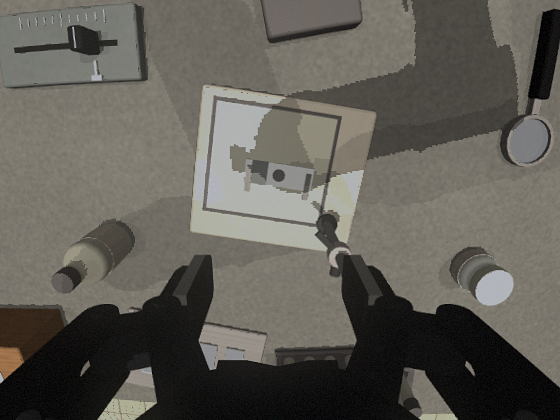

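View pics/sfoc.png

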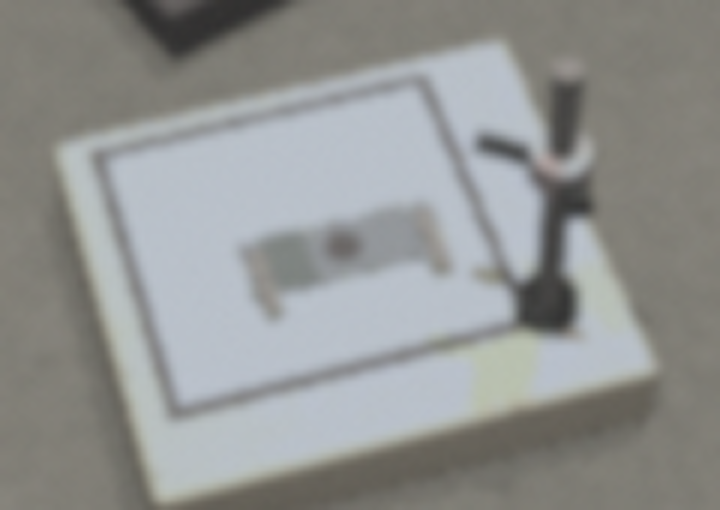

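View pics/dfoc.png

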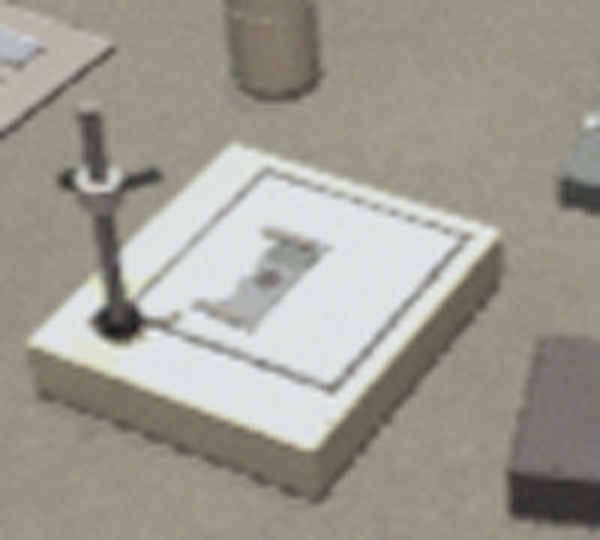

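```bash
python3 - <<'E'
from h import *
import pickle
np.set_printoptions(precision=4,suppress=True)
cw=pickle.load(open("w4.pkl","rb"));cs=r.camera_info("scene");cd=r.camera_info("side")
S=[onz(cw,[(279,175)],.037)[0],onz(cs,[(282.1-.4,255.4-.4)],.037)[0],onz(cd,[(244.7,211.0)],.037)[0]]
print("spec",np.array(S))
def tri(l):
    A=np.zeros((3,3));b=np.zeros(3)
    for ci,uv in l:
        c,d=ray(ci,[uv]);d=d[0]/np.linalg.norm(d[0]);P=np.eye(3)-np.outer(d,d);A+=P;b+=P@c
    X=np.linalg.solve(A,b);return X,[proj(ci,X)[0]-uv for ci,uv in l]
print("tip",tri([(cs,(304.4,238.0)),(cd,(225.9,193.7))]))
# box corners
C=onz(cw,[(205,85),(377,112),(351,253),(191,230)],.035);print(C,C.mean(0),np.linalg.norm(C-np.roll(C,-1,0),axis=1))
d=C[1]-C[0]+C[2]-C[3];yaw=np.arctan2(-d[0],d[1]);print("yaw",np.degrees(yaw))
Rz=lambda a:np.array([[np.cos(a),-np.sin(a)],[np.sin(a),np.cos(a)]])
s=np.mean(S,0)[:2]
t=s+Rz(yaw)@(50*np.array([.6,.8])/1e3);post=s+Rz(yaw)@[.048,.064];print("tip xy",t,"post",post)
# heights from known xy
for ci,uv in((cs,(304.4,238.0)),(cd,(225.9,193.7))):
    c,dd=ray(ci,[uv]);dd=dd[0];k=dd[:2]@(t-c[:2])/(dd[:2]@dd[:2]);print("h",c+k*dd)
for z in(.11,.118,.125):print(z,[proj(c,[*t,z])[0] for c in(cw,cs,cd)])
im=cv2.imread("pics/w4.png");cv2.imwrite("pics/w4z.png",cv2.resize(im[150:280,240:380],None,fx=5,fy=5,interpolation=cv2.INTER_CUBIC))
E
```

```text
spec [[ 0.6084 -0.0082  0.037 ]
 [ 0.6064 -0.0079  0.037 ]
 [ 0.6054 -0.0069  0.037 ]]
tip (array([0.6409, 0.03  , 0.119 ]), [array([0.1169, 0.0592]), array([ 0.0861, -0.0398])])
[[ 0.5171 -0.0917  0.035 ]
 [ 0.5335  0.0927  0.035 ]
 [ 0.6989  0.0846  0.035 ]
 [ 0.681  -0.1082  0.035 ]] [ 0.6076 -0.0057  0.035 ] [0.1851 0.1656 0.1936 0.1647]
yaw -5.209484567866848
tip xy [0.6402 0.0295] post [0.6603 0.0517]
h [0.6405 0.03   0.1187]
h [0.6412 0.0301 0.1188]
0.11 [array([317.272 , 226.2933]), array([303.9969, 240.605 ]), array([226.5805, 196.0726])]
0.118 [array([318.2507, 229.3204]), array([304.1283, 238.2021]), array([226.3137, 193.8739])]
0.125 [array([319.148 , 232.0971]), array([304.2449, 236.0726]), array([226.0785, 191.9343])]
```

View pics/w4z.png

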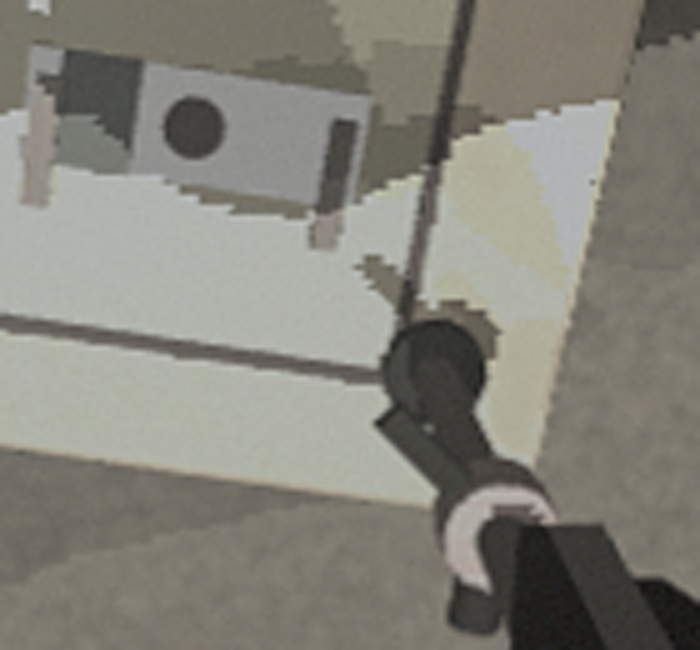

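Request:
apply_moves --pt "20 -8 0 0.0 60" --pt "65 -22 0 0.02 60" --pt "110 -36 0 0.03 60" --pt "155 -50 5 0.04 60" --pt "200 -64 20 0.06 60" --pt "250 -80 35 0.06 60" --pt "306 -90 45 0.06 60" --pt "306 -90 45 0.06 60"

```text
time: 7.05
eef_pos: [0.4997, 0.2922, 0.2122]
orientation: [0.004, 0.707, 0.707, 0.002]
force: [-0.5, -1.0, 0.1]
gripper_width: 0.701
```

Request:
apply_moves --pt "0 0 0 0 60" --pt "0 0 0 0 60"

```text
time: 7.25
eef_pos: [0.4997, 0.2918, 0.2124]
orientation: [0.004, 0.707, 0.707, 0.002]
force: [1.0, -0.6, 0.3]
gripper_width: 0.704
```

```bash
python3 - <<'E'
from h import *
import pickle
np.set_printoptions(precision=4,suppress=True)
o=r.get_obs();print(o["time"],o["eef_pos"],o["orientation"],np.abs(o["joint_velocities"]).max())
ci=r.camera_info("wrist");im=r.capture("wrist");cv2.imwrite("pics/w5.png",im)
pickle.dump(ci,open("w5.pkl","wb"))
for t in ["loupe","loupe_lens"]:
    for d in r.tip_of(t,"wrist"): print(t,d["confidence"],w(ci,d["position"]))
E
```

```text
7.25 [0.4997 0.2918 0.2124] [0.0041 0.7068 0.7074 0.0025] 0.02242404720569312
loupe 0.82 [ 0.4707  0.2965 -0.    ]
loupe 0.66 [0.5047 0.4112 0.0021]
loupe_lens 0.93 [0.5121 0.4759 0.0037]
loupe_lens 0.64 [0.5532 0.2946 0.0095]
```

View pics/w5.png

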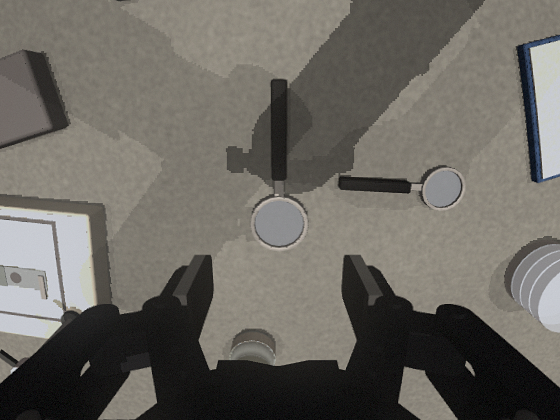

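```bash
python3 - <<'E'
from h import *
import pickle
np.set_printoptions(precision=4,suppress=True)
ci=pickle.load(open("w5.pkl","rb"))
print(onz(ci,[(279.3,80),(279,180)],.02),onz(ci,[(279,222)],.012))
im=cv2.imread("pics/w5.png");cv2.imwrite("pics/w5z.png",cv2.resize(im[70:260,220:340],None,fx=3,fy=3,interpolation=cv2.INTER_CUBIC))
E
```

```text
[[0.4021 0.2935 0.02  ]
 [0.4999 0.2934 0.02  ]] [[0.5487 0.2935 0.012 ]]
```

View pics/w5z.png

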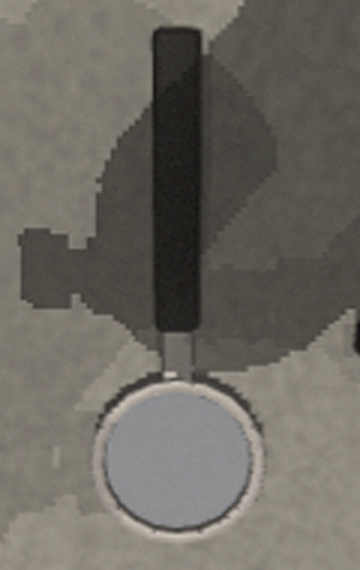

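Request:
apply_moves --pt "2 -29 40 0 45" --pt "2 -29 85 0 45" --pt "2 -29 130 0 45" --pt "2 -29 170 0 45" --pt "2 -29 195 0 45" --pt "2 -29 206 0 45" --pt "2 -29 206 0 45" --pt "2 -29 206 0 45" --grip_force 70

```text
time: 8.2
eef_pos: [0.4742, 0.2929, 0.0077]
orientation: [0.004, 0.708, 0.707, 0.004]
force: [-0.3, -0.8, 0.1]
gripper_width: 0.526
```

Request:
apply_moves --pt "0 0 0 0 45" --pt "0 0 0 0 5" --pt "0 0 0 0 5" --pt "0 0 0 0 5" --pt "0 0 0 0 5" --pt "0 0 0 0 5"

```text
time: 8.8
eef_pos: [0.4746, 0.2934, 0.009]
orientation: [0.004, 0.707, 0.707, 0.004]
force: [-1.6, -2.0, 8.3]
gripper_width: 0.166
```

Request:
apply_moves --pt "0 0 -10 0 5" --pt "0 0 -30 0 5" --pt "0 0 -60 0 5" --pt "0 0 -95 0 5" --pt "0 0 -130 0 5" --pt "0 0 -160 0 5" --pt "0 0 -170 0 5" --pt "0 0 -170 0 5"

```text
time: 9.6
eef_pos: [0.4729, 0.294, 0.181]
orientation: [0.004, 0.707, 0.707, 0.006]
force: [-0.0, -0.0, -1.7]
gripper_width: 0.162
```

```bash
python3 - <<'E'
from h import *
import pickle
np.set_printoptions(precision=4,suppress=True)
o=r.get_obs();print(o["time"],o["eef_pos"],o["orientation"],o["force"],o["ft_torque"],o["gripper_width"])
for c in("scene","side","wrist"):
    ci=r.camera_info(c);im=r.capture(c);cv2.imwrite(f"pics/{c}6.png",im)
    for d in r.tip_of("loupe_lens",c)+r.tip_of("loupe",c): print(c,d["confidence"],w(ci,d["position"]))
s=cv2.imread("pics/scene6.png");d=cv2.imread("pics/side6.png")
cv2.imwrite("pics/l6.png",np.hstack([cv2.resize(s[80:280,280:480],None,fx=2,fy=2),cv2.resize(d[180:380,130:330],None,fx=2,fy=2)]))
E
```

```text
9.6 [0.4729 0.294  0.181 ] [0.004  0.7073 0.7069 0.0063] [-0.0354 -0.0329 -1.6611] [ 0.0391  0.0524 -0.0124] 0.1617151598048115
scene 0.74 [0.5488 0.2951 0.1782]
scene 0.65 [0.5098 0.4749 0.0043]
scene 0.84 [0.4693 0.2936 0.1703]
scene 0.67 [0.5067 0.4137 0.002 ]
side 0.95 [0.5504 0.292  0.1761]
side 0.9 [0.5146 0.4718 0.0044]
side 0.75 [ 0.7235  0.262  -0.0046]
side 0.71 [0.4645 0.2946 0.1681]
side 0.66 [ 0.5076  0.4127 -0.0032]
side 0.45 [ 0.6039 -0.0098 -0.0038]
wrist 0.59 [0.5126 0.4722 0.0028]
wrist 0.94 [0.4691 0.2943 0.1692]
wrist 0.72 [0.5061 0.4105 0.0014]
```

View pics/l6.png

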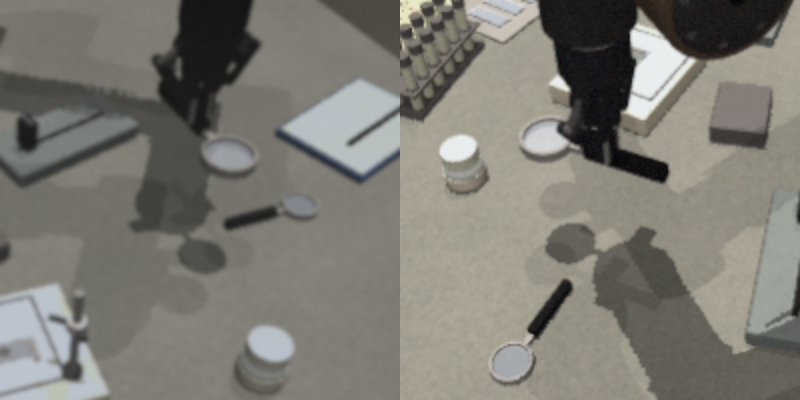

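View pics/wrist6.png

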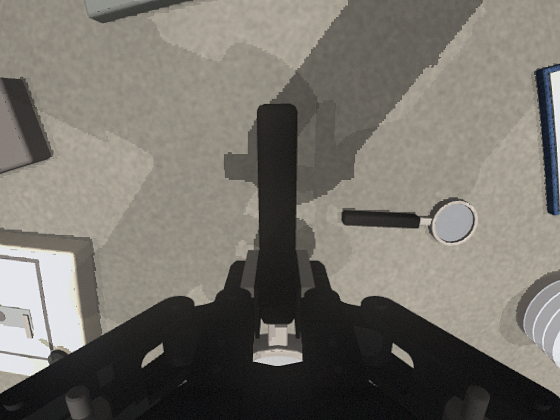

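Request:
apply_moves --pt "-15 0 0 0 5" --pt "-50 0 0 0 5" --pt "-95 0 0 0 5" --pt "-140 0 0 0 5" --pt "-185 0 0 0 5" --pt "-230 0 0 0 5" --pt "-270 0 0 0 5" --pt "-302 0 0 0 5"

```text
time: 10.85
eef_pos: [0.4712, -0.0114, 0.1785]
orientation: [0.004, 0.708, 0.707, 0.004]
force: [1.7, -0.9, -0.1]
gripper_width: 0.163
```

Request:
apply_moves --pt "0 10 0 0 5" --pt "0 30 0 0 5" --pt "0 50 0 0 5" --pt "0 56 0 0 5" --pt "0 56 0 0 5" --pt "0 56 0 0 5"

```text
time: 11.45
eef_pos: [0.5263, -0.0116, 0.1787]
orientation: [0.004, 0.708, 0.707, 0.003]
force: [0.4, -0.3, -1.4]
gripper_width: 0.159
```

```bash
cat > chk.py <<'E'
from h import *
import sys
from scipy.spatial.transform import Rotation as Ro
np.set_printoptions(precision=4,suppress=True)
o=r.get_obs();q=o["orientation"];R=Ro.from_quat([*q[1:],q[0]]).as_matrix()
print(o["time"],o["eef_pos"],q,o["force"],o["gripper_width"]);print(R)
k=sys.argv[1]
for c in("scene","side"):
    ci=r.camera_info(c);im=r.capture(c);cv2.imwrite(f"pics/{c}{k}.png",im)
    for t in("loupe_lens","loupe","focus_mark","specimen"):
        for d in r.tip_of(t,c)[:2]: print(c,t,d["confidence"],w(ci,d["position"]))
s=cv2.imread(f"pics/scene{k}.png");d=cv2.imread(f"pics/side{k}.png")
cv2.imwrite(f"pics/l{k}.png",np.hstack([cv2.resize(s[180:310,210:340],None,fx=3,fy=3),cv2.resize(d[130:260,180:310],None,fx=3,fy=3)]))
E
python3 chk.py 7
```

```text
11.45 [ 0.5263 -0.0116  0.1787] [0.004  0.7077 0.7065 0.0033] [ 0.4304 -0.3066 -1.4128] 0.15913551662577236
[[ 0.0017  0.9999  0.0103]
 [ 1.     -0.0017 -0.001 ]
 [-0.001   0.0103 -0.9999]]
scene loupe_lens 0.75 [0.5074 0.4727 0.0025]
scene loupe_lens 0.74 [ 0.6029 -0.0107  0.1781]
scene loupe 0.85 [ 0.5229 -0.0102  0.1697]
scene loupe 0.6 [ 0.507   0.4147 -0.0003]
scene focus_mark 0.49 [0.6432 0.0277 0.1231]
scene specimen 0.72 [ 0.6096 -0.0062  0.0357]
side loupe_lens 0.94 [ 0.6039 -0.0098  0.1776]
side loupe_lens 0.86 [0.509  0.4708 0.004 ]
side loupe 0.9 [ 0.5081  0.4134 -0.0025]
side loupe 0.58 [ 0.5215 -0.0112  0.1699]
side focus_mark 0.51 [ 0.4752 -0.2201  0.0557]
side focus_mark 0.48 [0.6428 0.0311 0.1231]
side specimen 0.68 [ 0.6081 -0.0108  0.034 ]
```

View pics/l7.png

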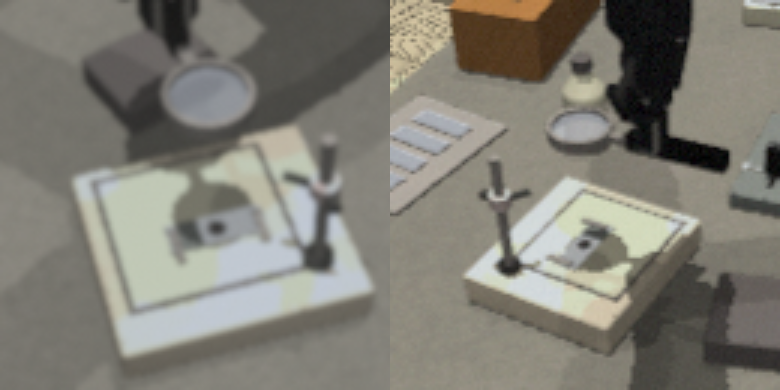

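Request:
apply_moves --pt "2 4 5 0 5" --pt "2 4 18 0 5" --pt "2 4 32 0 5" --pt "2 4 44 0 5" --pt "2 4 52 0 5" --pt "2 4 57 0 5" --pt "2 4 57 0 5" --pt "2 4 57 0 5"

```text
time: 12.75
eef_pos: [0.5321, -0.0094, 0.1226]
orientation: [0.005, 0.708, 0.707, 0.004]
force: [-0.7, 0.4, -1.9]
gripper_width: 0.162
```

Request:
apply_moves --pt "0 0 0 0 5" --pt "0 0 0 0 5" --pt "0 0 0 0 5"

```text
time: 13.05
eef_pos: [0.5323, -0.0094, 0.1229]
orientation: [0.005, 0.708, 0.707, 0.004]
force: [0.1, 0.5, -1.7]
gripper_width: 0.164
```

```bash
python3 chk.py 8
```

```text
13.05 [ 0.5323 -0.0094  0.1229] [0.0047 0.7075 0.7067 0.0043] [ 0.1354  0.4534 -1.7495] 0.16350214303462288
[[ 0.0013  0.9999  0.0127]
 [ 1.     -0.0012 -0.0006]
 [-0.0006  0.0127 -0.9999]]
scene loupe_lens 0.97 [ 0.6069 -0.0066  0.1212]
scene loupe_lens 0.87 [0.507  0.4761 0.0043]
scene loupe 0.73 [ 0.5286 -0.0102  0.114 ]
scene loupe 0.62 [0.506  0.4124 0.0006]
scene specimen 0.73 [ 0.608  -0.0046  0.0364]
side loupe_lens 0.68 [ 0.6109 -0.0079  0.1219]
side loupe_lens 0.62 [0.5112 0.472  0.0032]
side loupe 0.79 [ 0.5255 -0.0118  0.11  ]
side focus_mark 0.73 [ 0.4186  0.0126 -0.0015]
side focus_mark 0.43 [0.6428 0.0291 0.121 ]
side specimen 0.66 [ 0.6043 -0.0102  0.0318]
```

View pics/l8.png

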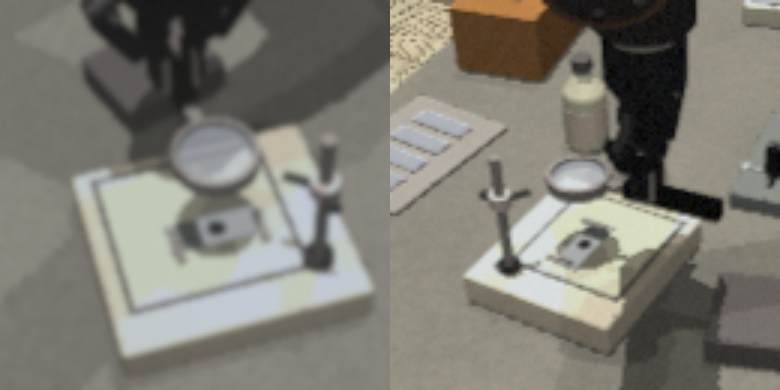

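```bash
python3 - <<'E'
from h import *
np.set_printoptions(precision=4,suppress=True)
a=np.linspace(0,2*np.pi,60)
out=[]
for c,(x0,y0) in(("scene",(250,205)),("side",(205,160))):
    ci=r.camera_info(c);im=cv2.imread(f"pics/{c}8.png")
    z=cv2.resize(im[y0:y0+65,x0:x0+65],None,fx=6,fy=6,interpolation=cv2.INTER_CUBIC)
    z2=z.copy()
    for zz,col in((.127,(0,255,0)),(.113,(0,0,255))):
        P=proj(ci,np.c_[.607+.032*np.cos(a),-.008+.032*np.sin(a),0*a+zz])
        cv2.polylines(z2,[np.int32((P-[x0,y0]+.5)*6)],True,col,1)
    p=proj(ci,[.641,.030,.119])[0];cv2.circle(z2,tuple(np.int32((p-[x0,y0]+.5)*6)),3,(255,0,0),-1)
    out.append(np.hstack([z,z2]) )
cv2.imwrite("pics/ov8.png",cv2.resize(np.vstack(out),None,fx=.76,fy=.76))
E
```

```text
(no output)
```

View pics/ov8.png

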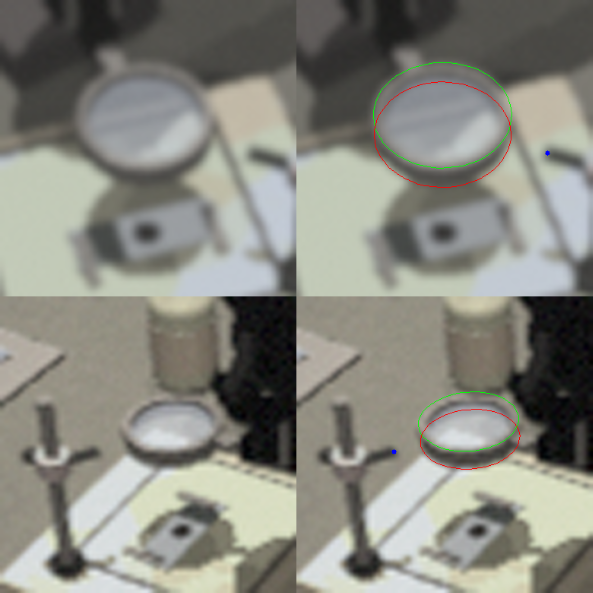

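```bash
python3 - <<'E'
from h import *
o=r.get_obs();print(o["time"],o["eef_pos"],o["gripper_width"],np.abs(o["joint_velocities"]).max())
r.close_job()
E
```

```text
13.55 [ 0.53207638 -0.00944781  0.12251663] 0.1613731926964747 0.0013640043220892234
the job is handed in; nothing more can be done
```

I set the dimmer grip to the index mark, then picked up the large loupe and held it over the specimen. I handed the job in at 13.55 s with the loupe still held and the arm still. No verdict is reported back.

- **Dimmer:** I used the 80 x 170 mm housing, gripped its grip and slid it to the mark. A wrist picture during the slide showed it about 0.8 mm short, so I nudged it 1 mm. After release, its white line looked level with the mark's stem in the wrist picture. I did not photograph it again after that, and nothing went near it.
- **Loupe position:** An overlay of the expected ring on both fixed cameras put the lens at about (0.607, -0.008, 0.120) m. My specimen estimate is (0.607, -0.008) m and my pointer-tip estimate is 0.119 m high. In both pictures the loupe looked level and clear of the gauge.
- **Disagreements:**
  - The networks gave the pointer height between 0.119 and 0.124 m, against 0.119 m from my triangulation. The wrist camera also suggested it was a few millimetres higher, at about 0.125 m.
  - Specimen position estimates differed by about 4 mm in x and 6 mm in y between cameras. That is inside the 12 mm allowed.

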